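Push a used instrument cassette through the swing gate of the return lane

ROBOT

A 6-joint arm with a two-finger parallel gripper is mounted at the origin on the work surface. World frame = base frame: x ahead of the robot, y to its left, z up, the work surface at z = 0. Lengths are in m, angles in rad, forces in N, time in s.
With the tool pointing down it reaches from about 0.35 to 0.95 m from the base axis. Payload 17.4 kg.
Tool frame: the origin (TCP) lies at the centre of the arm's flange, where the gripper is bolted on; the fingertips stand 186 mm ahead of it and the grasp point (between the pads) lies 167 mm ahead of it; z points along the fingers, x is the direction in which the jaws open and shut, and the axes are right-handed (so a half turn about z gives the same grasp; the last joint's range is limited). The gripper opens to 93 mm and grips with 3 to 60 N. Pads are 15 mm wide; open, the fingers measure 128 mm over their backs; the gripper's body (75 mm by 188 mm) begins 65 mm behind the grasp point.
Start: joints at [-1.379, 0.116, 1.442, -0, 1.584, -0.038], TCP at [0.154, -0.657, 0.405] pointing down, gripper open.
Joint ranges: [-2.83, 2.83], [-0.83, 2.19], [0.07, 2.5], [-1.14, 4.28], [0.01, 3], [-2.97, 2.97]. Speed limits (rad/s): [1.89, 1.89, 2.22, 3.14, 3.14, 3.14].

INTERFACE

Orientations are given as a unit quaternion [w, x, y, z].
In Python, from workcell import read_state, snapshot, finish_job gives the robot as it stands.
- The arm moves only by the tool drive_tool, never from a script. Its argument "steps" is a list of rows, each a list of 3 entries, a list of its own where there are three numbers: the shift along the tool's x, y, z in mm, then the turn about the tool's z in rad, then the finger opening in mm, from 0 to 93. In form: [[[tx, ty, tz], yaw, hand], ...]. A call has 1 to 20 rows; each row shifts and turns the commanded pose from where the row before left it, along the tool's axes as they then stand; what a row does not reach is not made up. A row lasts 1/8 s, in which the tool goes at most 62.5 mm and 10.7 degrees, less where a joint would pass 70% of its speed; a pose out of reach is approached as far as the arm can. A call is refused whole if a number of a shift passes 62.5 or a number of a turn 0.188, either way. A call with a gripper value outside its range is refused whole. The fingers move at their own pace and stop on an object; "force" is the grip in N (left out, the last holds). Time passes only in rows, so rows that do not move let the fingers close. It gives the time, the measured TCP pose, the force and the opening at its end, in the units of the state.
- read_state(): the state, without advancing time (a new reading comes with each control period).
- snapshot(name): name is "side" or "top"; returns a dict with "pixels" (420x560x3 uint8, red, green, blue), "z_map" (420x560 float32, m along the optical axis (not along the pixel's ray), 0 where there is no reading), "camera_matrix" (3x3 intrinsics, pixels), "k1" (the pictures are not rectified: a ray, as slopes to the right and down, at radius r is drawn at 1 + k1 r^2 times it, then the intrinsics apply), "world_from_camera" (4x4, takes a point from camera to world coordinates). Camera axes: x right, y down, z forward; pixel columns grow to the right and rows downward; lengths in m; the calibration is good to about 2 mm. A picture is of the moment at which its call begins.
- finish_job(): hands the job in, once; it reports no verdict.
The state is a dict: "time_s": time; "qpos": joint angles; "joint_velocities": joint speeds; "joint_torque": joint torques, N m; "eef_pos": TCP position; "ee_rot": TCP orientation; "ft_force": force on the tool from outside, world axes, zero at the start; "wrist_torque": the same for the moment, N m; "gripper_width": finger opening in m.
Only numpy, scipy, OpenCV 4.12 (cv2) and the standard library are available. Lean on these libraries where they do the work, as an engineer would, in place of code of your own. Each camera call takes 0.05 s, during which the arm holds its last target. There are 200 camera calls.

TASK

Pick up the blue instrument cassette, set it lengthwise on the open infeed plate of the return lane, and push it from behind along the lane, without lifting it over the gate, through the two orange self-closing gate leaves until it seats firmly but gently against the rubber pad of the buffer at the far end. Leave it lying there in contact with the pad with both gate leaves shut behind it, and do not disturb the bowl, the jar or the bottle.

Things in the scene. Friction and masses are not known exactly. Their poses are not given: they have to be found in the camera images.
- cassette: Closed instrument cassette, blue with a perforated steel lid plate: a rounded box 120 (x) x 62 (y) x 32 (z) mm, 0.35 to 0.65 kg, loose on the table at the start. Origin: centre of its underside; x along its length; both ends are alike.
- lane: Return lane: fixed aluminium plate 530 x 130 mm, 6 thick, on the table, open on top. Origin: its underside, on the centre line, by the gate; x = push direction (infeed to buffer), y left, z up. Plate from x = -245 to +285 mm, its top at z = 6. Sliding the cassette on it takes about 1 to 4 N, a few N more while it opens the gate.
- infeed (a point): Point on the plate's top at x = -175 on the lane's centre line (its axes are the lane's): middle of the open infeed (x = -245 to -105, no walls, two blue lines at y = +-36 mm). Then white funnel walls, 110 mm apart at x = -102, narrow to guide rails 72 mm apart from x = -62 to 0. All these walls are 38 mm high over the table.
- gate (a point): Point on the plate's top at x = 6 on the centre line, where the two orange leaves meet. Hinge posts at y = +-46 mm, 56 mm high over the table. Beyond: the bay, white walls 92 mm apart, 44 mm high, from x = 28 to 283. The leaves can shut only once the cassette's rear end is beyond x = 46 and nothing else is between them.
- gate_left (a joint): Left orange leaf (lane's +y side): upright plate 37 mm long, 4 thick, z = 10 to 46 mm, on a vertical hinge at x = 6, y = 40 of the lane. 0 rad = shut across the lane; grows as it swings towards the buffer, its only way, to 1.65. A light spring shuts it (1 to 2 N at the tip).
- gate_right (a joint): Right orange leaf, mirror image: hinge at y = -40 mm of the lane; 0 rad = shut, grows as it swings towards the buffer.
- buffer: Blue block 22 x 108 x 44 mm fixed across the lane's far end. Origin: centre of its underside, at x = 274, z = 6 mm of the lane. A black rubber pad, 50 mm wide, stands out on a spindle towards the gate. The pad's reach is set by hand and not reported: its face is 45 to 85 mm before this origin, so a seated cassette's rear end is at x = 69 to 109 of the lane. Find it by feel.
- buffer_front (a point): Centre of the front of the buffer block, behind the pad (not the pad). The pad springs: 2.5 N per mm over 10 mm, then solid. About 10 N on it, beyond the sliding friction, seats the cassette well; under 3 N is not seated, over 20 N does damage. Ease off slowly: the pad pushes the cassette back a few mm, and they stay in contact.
- bowl: Steel bowl, 100 mm across, 45 mm high, bystander. Origin: centre of its underside.
- jar: White jar with green cap, 56 mm across, 60 mm high, bystander. Origin: centre of its underside.
- bottle: Amber bottle, 60 mm across, 150 mm high, bystander. Origin: centre of its underside.
Mind the look-alikes: they are no part of the job. Of the things like the cassette, leave any that is turquoise; of the rest the smaller one is meant.

How it is judged:
By the outcome, as a careful person would: the job done as asked, in the order asked, and still so for the second after the job is handed in, with the robot touching nothing.
It also fails if it takes over 72 s, if anything falls off the work surface, if the arm or the gripper's body presses on something with over 40 N, if the wrist force passes 120 N, or if a joint passes its speed limit or range.

## Working session

There is one attempt and no reset: what is moved stays moved. The work goes in short steps, Python scripts to look and compute and a tool call to move; the robot and the scene stay as the last step left them, time stands still between calls to the robot, and variables do not carry over. Pictures are saved under pics/ and viewed, about 8 in all and at most 12, crops included, and the job is handed in when it is done.

Besides the shell and the picture viewer there is one more tool, called after "Emit:" as name(argument=value, ...), one argument or row to a line, values as JSON. drive_tool: Moves the arm, as the interface text tells. Its arguments: {"type":"object","properties":{"steps":{"type":"array"},"force":{"type":"number"}},"required":["steps"]}

```bash
mkdir -p pics; cat > h.py <<'E'
import numpy as np, cv2
from workcell import read_state, snapshot, finish_job
def cloud(s):
    K=np.array(s["camera_matrix"]);k1=s["k1"];z=s["z_map"];h,w=z.shape
    u,v=np.meshgrid(np.arange(w),np.arange(h))
    p=np.stack([u,v],-1).reshape(-1,1,2).astype(float)
    n=cv2.undistortPoints(p,K,np.array([k1,0,0,0,0.]),None,None).reshape(h,w,2)
    P=np.concatenate([n*z[...,None],z[...,None]],-1)
    T=np.array(s["world_from_camera"])
    return P@T[:3,:3].T+T[:3,3]
def save(s,name,crop=None,f=1):
    im=s["pixels"][...,::-1]
    if crop: a,b,c,d=crop; im=im[a:b,c:d]
    cv2.imwrite("pics/"+name+".png",cv2.resize(im,None,fx=f,fy=f))
E
python3 - <<'E'
from h import *
s=snapshot("top");save(s,"top1",f=1.4);t=snapshot("side");save(t,"side1",f=1.4)
np.save("top1.npy",cloud(s));np.save("side1.npy",cloud(t));np.save("top1p.npy",s["pixels"]);np.save("side1p.npy",t["pixels"])
print(read_state());print(s["world_from_camera"],s["k1"])
E
```

```text
{'time_s': 0.1, 'qpos': array([-1.37883066e+00,  1.16450796e-01,  1.44219414e+00,  7.85822589e-06,
        1.58400494e+00, -3.77741966e-02]), 'joint_velocities': array([ 0.00020409, -0.00297602, -0.00230915,  0.00128466,  0.00124514,
        0.00082709]), 'joint_torque': array([ 1.70750314e-03, -7.22891736e+01, -6.23862791e+01,  7.80730136e-02,
        2.28412834e-02, -9.50403114e-05]), 'eef_pos': array([ 0.15372564, -0.65727622,  0.40407297]), 'ee_rot': array([-3.46870707e-04,  7.83493453e-01, -6.21399814e-01, -3.98908585e-04]), 'ft_force': array([-0.20494326, -0.2096366 , -0.6675173 ]), 'wrist_torque': array([-0.02868116,  0.0022449 ,  0.01113096]), 'gripper_width': 0.09296751501919646}
[[ 2.64015577e-02 -9.96116077e-01  8.39983304e-02  4.73147894e-01]
 [-9.99647683e-01 -2.65377856e-02 -5.05473770e-04 -7.74381173e-03]
 [ 2.73264023e-03 -8.39553910e-02 -9.96465767e-01  1.51134588e+00]
 [ 0.00000000e+00  0.00000000e+00  0.00000000e+00  1.00000000e+00]] 0.05198556520598518
```

View pics/top1.png

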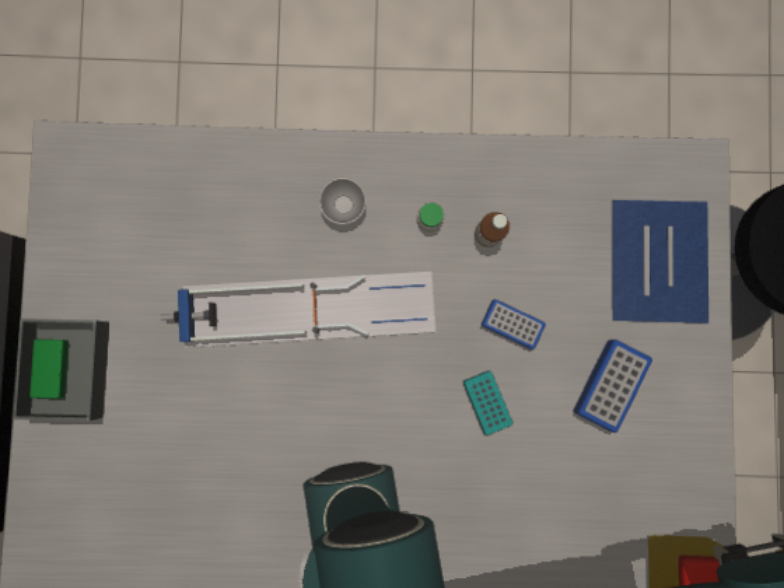

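View pics/side1.png

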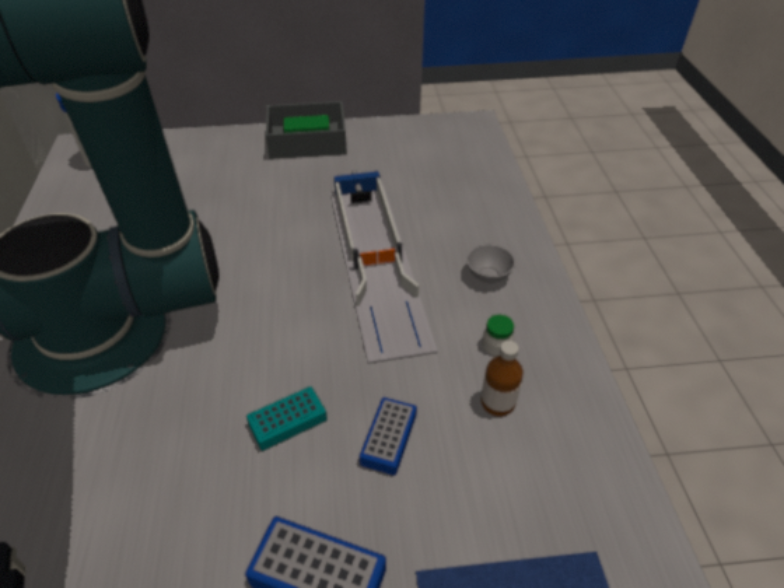

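The top view shows the cassette (small blue one) at about (514,324) in the enlarged image. The lane runs from the infeed at (435,302) to the buffer at (186,315), with the gate at (314,308). The bowl, jar and bottle are up-image, at world +x. The turquoise and larger blue boxes are the look-alikes.

```bash
python3 - <<'E'
from h import *
C=np.load("top1.npy");P=np.load("top1p.npy").astype(int);D=np.load("side1.npy");Q=np.load("side1p.npy").astype(int)
def rect(pts):
    c,sz,a=cv2.minAreaRect((pts*1000).astype(np.float32)); return np.round(c,1),np.round(sz,1),round(a,2)
# table height check
print("table z",np.median(C[270:330,100:180,2]),np.median(D[200:260,60:100,2]))
m=np.zeros(C.shape[:2],bool);m[205:255,335:395]=1
q=m&(C[...,2]>.018)&(C[...,2]<.045);print("cass top",rect(C[q][:,:2]),np.median(C[q][:,2]),q.sum())
m=np.zeros(D.shape[:2],bool);m[280:342,255:302]=1
q=m&(D[...,2]>.024)&(D[...,2]<.045);print("cass side",rect(D[q][:,:2]),np.median(D[q][:,2]),q.sum())
def comp(c,r0,r1,c0,c1,name):
    s=np.zeros(c.shape[:2],bool);s[r0:r1,c0:c1]=1
    q=s&(c[...,2]>.015)&(c[...,2]<.2);p=c[q];print(name,rect(p[:,:2]),"zmax",np.percentile(p[:,2],98))
comp(C,120,168,222,268,"bowl");comp(C,140,170,295,320,"jar");comp(C,145,182,335,368,"bottle")
comp(C,200,250,124,140,"buffer")
# lane plate
s=np.zeros(C.shape[:2],bool);s[185:255,105:320]=1
q=s&(C[...,2]>.0035)&(C[...,2]<.009);print("plate z",np.median(C[q][:,2]));q=s&(P.min(-1)>165)|(s&(C[...,2]>.004)&(C[...,2]<.06))
print("lane",rect(C[q][:,:2]))
R,G,B=[P[...,i] for i in range(3)]
s2=np.zeros_like(s);s2[185:250,215:235]=1
o=s2&(R>G+50)&(R>B+60);p=C[o];print("orange",o.sum(),p.mean(0),rect(p[:,:2]))
bl=np.zeros_like(s);bl[195:240,255:312]=1;bl&=(B>R+30)
n,l,st,ce=cv2.connectedComponentsWithStats(bl.astype(np.uint8))
for i in range(1,n):
    if st[i,4]>15:
        p=C[l==i];print("line",st[i,4],p.mean(0),cv2.fitLine(p[:,:2].astype(np.float32),cv2.DIST_L2,0,.01,.01).ravel()[:2])
# side: plate, lines
R,G,B=[Q[...,i] for i in range(3)]
bl=np.zeros_like(s);bl[212:255,255:305]=1;bl&=(B>R+30)
n,l,st,ce=cv2.connectedComponentsWithStats(bl.astype(np.uint8))
for i in range(1,n):
    if st[i,4]>15:
        p=D[l==i];print("sline",st[i,4],p.mean(0),cv2.fitLine(p[:,:2].astype(np.float32),cv2.DIST_L2,0,.01,.01).ravel()[:2])
# pad: dark, before buffer
pd=np.zeros_like(s);pd[205:240,142:160]=1;pd&=(P.max(-1)<70);p=C[pd];print("pad",p.min(0),p.max(0),pd.sum())
E
```

```text
table z -0.0011201256055498598 0.08862214633334803
cass top (array([ 537.7, -287.8]), array([120. ,  62.4]), 65.92) 0.03151333794326483 877
cass side (array([ 535.4, -288.4]), array([120.5,  62.6]), 65.85) 0.03078435510923505 1292
bowl (array([785.7,  78.9]), array([ 96.9, 100.1]), 1.08) zmax 0.049267230983782426
jar (array([ 756.7, -108. ]), array([50.9, 51.4]), 10.05) zmax 0.06528370014150325
bottle (array([ 731.2, -234. ]), array([57., 60.]), 87.93) zmax 0.15331869759170536
buffer (array([537.5, 397. ]), array([107.1,  47.2]), 2.12) zmax 0.05488787385226015
plate z 0.00566771844590086
lane (array([560.7, 168.8]), array([205.9, 637.1]), 1.55)
orange 29 [0.55732068 0.12962584 0.03636479] (array([559., 131.]), array([67.7,  7.1]), 5.29)
line 48 [ 0.61023128 -0.04192351  0.00607224] [ 0.0860632 -0.9962897]
line 49 [ 0.53906065 -0.05245769  0.00620267] [ 0.09090524 -0.99585956]
pad [ 0.51735697  0.33595512 -0.00251666] [0.56182951 0.35782198 0.04675273] 91
```

Emit:
drive_tool(
  steps=[
    [[-19.5,-32.6,0],0,93],
    [[-19.5,-32.6,0],0,93],
    [[-19.5,-32.6,0],0,93],
    [[-19.5,-32.6,0],0,93],
    [[-19.5,-32.6,0],0,93],
    [[-19.5,-32.6,0],0,93],
    [[-19.5,-32.6,0],0,93],
    [[-19.5,-32.6,0],0,93],
    [[-19.5,-32.6,0],0,93],
    [[-19.5,-32.6,0],0,93],
    [[-19.5,-32.6,0],0,93],
    [[-19.5,-32.6,0],0,93],
    [[-19.5,-32.6,0],0,93],
    [[-19.5,-32.6,0],0,93],
    [[0,0,0],-0.153,93],
    [[0,0,0],-0.153,93],
    [[0,0,0],-0.153,93],
    [[0,0,0],-0.153,93],
    [[0,0,0],-0.153,93],
    [[0,0,0],-0.155,93],
  ],
  force=25,
)

```text
time_s: 2.6
eef_pos: [0.5359, -0.2875, 0.4044]
ee_rot: [-0.0, 0.978, -0.206, -0.0]
ft_force: [0.1, -1.3, 0.2]
gripper_width: 0.0929
```

```bash
cat >> h.py <<'E'
def axes():
    s=read_state();w,x,y,z=s["ee_rot"];from scipy.spatial.transform import Rotation as R
    return s,R.from_quat([x,y,z,w]).as_matrix()
def to(x,y,z):
    "tool-axes shift (mm) to a world TCP target in mm"
    s,M=axes();d=np.array([x,y,z])-s["eef_pos"]*1000
    print("t",round(s["time_s"],2),"pos",np.round(s["eef_pos"]*1000,1),"jaw deg",round(np.degrees(np.arctan2(M[1,0],M[0,0])),2),"shift",np.round(M.T@d,1),"F",np.round(s["ft_force"],1),"w",s["gripper_width"])
E
python3 -c "
from h import *
to(536.5,-288,192)"
```

```text
t 2.6 pos [ 535.9 -287.5  404.4] jaw deg -23.83 shift [  0.9   0.3 212.4] F [ 0.1 -1.3  0.2] w 0.09291384790800135
```

Emit:
drive_tool(
  steps=[
    [[1,0,20],0.005,93],
    [[0,0,25],0,93],
    [[0,0,30],0,93],
    [[0,0,30],0,93],
    [[0,0,30],0,93],
    [[0,0,25],0,93],
    [[0,0,20],0,93],
    [[0,0,15],0,93],
    [[0,0,10],0,93],
    [[0,0,7],0,93],
    [[0,0,0],0,93],
    [[0,0,0],0,50],
    [[0,0,0],0,50],
    [[0,0,0],0,50],
    [[0,0,0],0,50],
    [[0,0,0],0,50],
    [[0,0,0],0,50],
    [[0,0,0],0,50],
  ],
)

```text
time_s: 4.85
eef_pos: [0.5369, -0.2879, 0.193]
ee_rot: [0.0, 0.977, -0.211, -0.0]
ft_force: [-3.6, 1.6, 6.3]
gripper_width: 0.0622
```

```bash
python3 -c "
from h import *
to(536.5,-288,260)"
```

```text
t 4.85 pos [ 536.9 -287.9  193. ] jaw deg -24.4 shift [ -0.3   0.3 -67. ] F [-3.6  1.6  6.3] w 0.06218573718343876
```

Emit:
drive_tool(
  steps=[
    [[0,0,-6],0,50],
    [[0,0,-15],0,50],
    [[0,0,-20],0,50],
    [[0,0,-20],0,50],
    [[0,0,-9],0,50],
    [[0,0,0],-0.1,50],
    [[0,0,0],-0.15,50],
    [[0,0,0],-0.15,50],
    [[0,0,0],-0.115,50],
    [[5.7,-18.8,0],0,50],
    [[6,-25,0],0,50],
    [[8,-30,0],0,50],
    [[8,-30,0],0,50],
    [[8,-30,0],0,50],
    [[8,-30,0],0,50],
    [[6,-30,0],0,50],
    [[6,-25,0],0,50],
    [[3,-15,0],0,50],
    [[0,0,0],0,50],
    [[0,0,0],0,50],
  ],
)

```text
time_s: 7.35
eef_pos: [0.5745, -0.0501, 0.2627]
ee_rot: [0.0, 0.999, 0.044, -0.0]
ft_force: [-0.1, -0.5, -6.4]
gripper_width: 0.0619
```

```bash
python3 - <<'E'
from h import *
to(574.5,-49.8,199)
s=snapshot("side");C=cloud(s);save(s,"side2",(80,300,180,340),3)
p=snapshot("top");save(p,"top2",(160,290,100,400),2.6);C=cloud(p)
E
```

```text
t 7.35 pos [574.5 -50.1 262.7] jaw deg 5.06 shift [ 0.1 -0.3 63.7] F [-0.1 -0.5 -6.4] w 0.061861369183169965
```

View pics/side2.png

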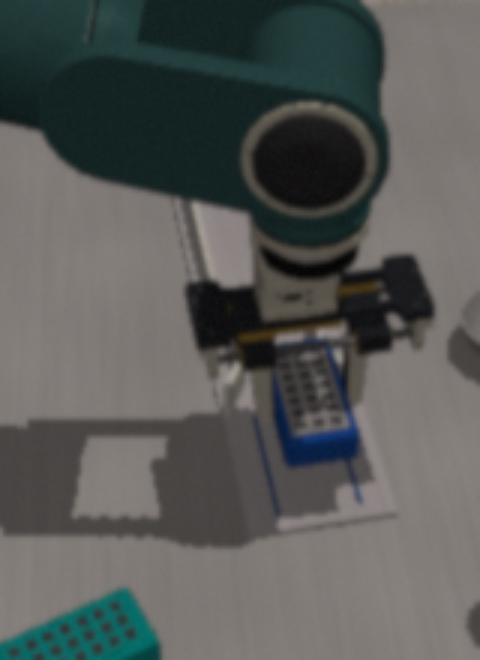

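Emit:
drive_tool(
  steps=[
    [[0,0,10],0,50],
    [[0,0,15],0,50],
    [[0,0,15],0,50],
    [[0,0,10],0,50],
    [[0,0,6],0,50],
    [[0,0,4],0,50],
    [[0,0,2],0,50],
    [[0,0,1],0,50],
    [[0,0,0.5],0,50],
    [[0,0,0],0,50],
    [[0,0,0],0,50],
  ],
)

```text
time_s: 8.82
eef_pos: [0.5746, -0.0498, 0.1994]
ee_rot: [0.0, 0.999, 0.044, 0.0]
ft_force: [-0.3, 0.3, -5.9]
gripper_width: 0.0616
```

Emit:
drive_tool(
  steps=[
    [[0,0,0.7],0,50],
    [[0,0,0],0,50],
    [[0,0,0],0,50],
  ],
)

```text
time_s: 9.2
eef_pos: [0.5746, -0.0498, 0.1989]
ee_rot: [0.0, 0.999, 0.045, 0.0]
ft_force: [-2.9, 0.5, 2.6]
gripper_width: 0.0614
```

Emit:
drive_tool(
  steps=[
    [[0,0,0],0,90],
    [[0,0,0],0,90],
    [[0,0,0],0,90],
    [[0,0,0],0,90],
    [[0,0,-5],0,90],
    [[0,0,-15],0,90],
    [[0,0,-20],0,90],
    [[0,0,-20],0,90],
    [[0,0,-10],0,0],
    [[0,15,0],0,0],
    [[0,25,0],0,0],
    [[0,25,0],0,0],
    [[0,15,0],0,0],
    [[0,10,0],0,0],
    [[0,0,0],0,0],
    [[0,0,0],0,0],
  ],
)

```text
time_s: 11.2
eef_pos: [0.5826, -0.139, 0.2685]
ee_rot: [-0.0, 0.999, 0.045, -0.0]
ft_force: [0.1, -0.2, 0.3]
gripper_width: 0.0144
```

```bash
cat >> h.py <<'E'
u=np.array([-.0885,.9961]);G=np.array([558.5,130.5])-6*u
def lane(p): d=np.asarray(p)-G; return np.round([d@u, d@[-u[1],u[0]]],1)
def cass(s,C,zlo=.026,zhi=.045):
    P=s["pixels"].astype(int);m=(C[...,2]>zlo)&(C[...,2]<zhi)
    X=C[...,:2]*1000-G;lx=X@u;ly=X@np.array([-u[1],u[0]])
    m&=(lx>-260)&(lx<-108)&(abs(ly)<50)
    c,sz,a=cv2.minAreaRect((C[m][:,:2]*1000).astype(np.float32));print("cass",c,sz,a,"lane",lane(c))
E
python3 - <<'E'
from h import *
s,M=axes();to(574.5,-49.8,199);print("tcp lane",lane(s["eef_pos"][:2]*1000))
for n in("top","side"):
    s=snapshot(n);cass(s,cloud(s))
    if n=="top":save(s,"top3",(150,290,120,400),2.8)
    else:save(s,"side3",(80,300,180,340),2.7)
E
```

```text
t 11.2 pos [ 582.6 -139.   268.5] jaw deg 5.12 shift [ -0.1 -89.6  69.5] F [ 0.1 -0.2  0.3] w 0.01437954204011787
tcp lane [-2.646e+02 -1.000e-01]
cass (576.3753662109375, -50.90834045410156) (62.210853576660156, 119.28754425048828) 5.410240650177002 lane [-176.3   -1.8]
cass (575.349365234375, -61.795654296875) (62.18116760253906, 103.26394653320312) 5.592681407928467 lane [-187.     0.2]
```

View pics/top3.png

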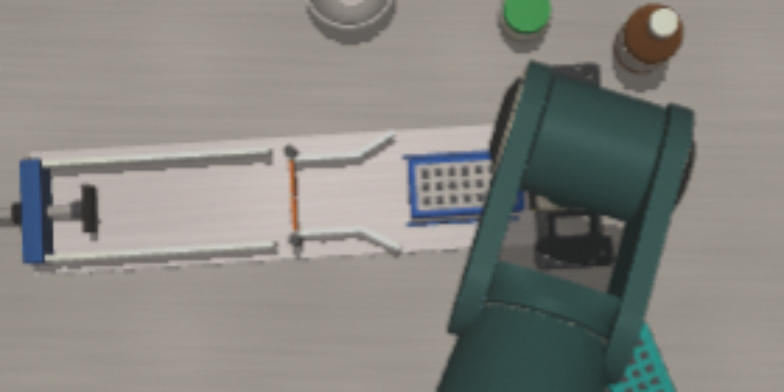

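View pics/side3.png

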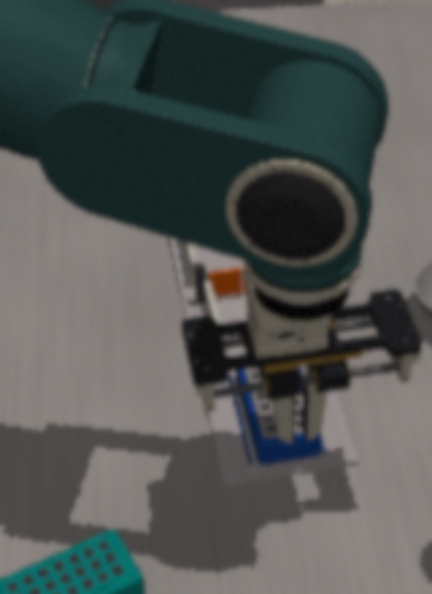

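The top crop shows the cassette on the infeed between the blue lines at (465,185), aligned with the gate (293,195). The side crop shows the fingers behind and above it at (300,430). Next I lower behind it and push.

Emit:
drive_tool(
  steps=[
    [[0,0,10],0,0],
    [[0,0,20],0,0],
    [[0,0,20],0,0],
    [[0,0,12],0,0],
    [[0,0,6],0,0],
    [[0,0,0],0,0],
    [[0,-5,0],0,0],
    [[0,-5,0],0,0],
    [[0,-5,0],0,0],
    [[0,-5,0],0,0],
    [[0,-5,0],0,0],
    [[0,-5,0],0,0],
    [[0,-5,0],0,0],
    [[0,-5,0],0,0],
  ],
)

```text
time_s: 13.05
eef_pos: [0.579, -0.0993, 0.2007]
ee_rot: [0.0, 0.999, 0.044, 0.0]
ft_force: [-0.2, -3.8, 1.6]
gripper_width: 0.0005
```

```bash
python3 -c "
from h import *
s,M=axes();to(574.5,-49.8,199);print(lane(s['eef_pos'][:2]*1000))"
```

```text
t 13.05 pos [579.  -99.3 200.7] jaw deg 5.1 shift [ -0.1 -49.8   1.7] F [-0.2 -3.8  1.6] w 0.0005464435531848392
[-2.248e+02 -1.000e-01]
```

Emit:
drive_tool(
  steps=[
    [[0,-5,0],0,0],
    [[0,-5,0],0,0],
    [[0,-6,0],0,0],
    [[0,-6,0],0,0],
    [[0,-6,0],0,0],
    [[0,-6,0],0,0],
    [[0,-6,0],0,0],
    [[0,-6,0],0,0],
    [[0,-6,0],0,0],
    [[0,-6,0],0,0],
    [[0,-6,0],0,0],
    [[0,-6,0],0,0],
    [[0,-6,0],0,0],
    [[0,-6,0],0,0],
  ],
)

```text
time_s: 14.8
eef_pos: [0.5717, -0.0175, 0.2005]
ee_rot: [0.0, 0.999, 0.044, -0.0]
ft_force: [1.1, -4.4, 3.8]
gripper_width: 0.0006
```

Emit:
drive_tool(
  steps=[
    [[0,-5,0],0,0],
    [[0,-5,0],0,0],
    [[0,-5,0],0,0],
    [[0,-5,0],0,0],
    [[0,-5,0],0,0],
    [[0,-5,0],0,0],
  ],
)

```text
time_s: 15.55
eef_pos: [0.5691, 0.0115, 0.2005]
ee_rot: [0.001, 0.999, 0.044, 0.0]
ft_force: [1.5, -15.1, 2.7]
gripper_width: 0.0005
```

```bash
python3 - <<'E'
from h import *
s,M=axes();to(574.5,-49.8,199);print(lane(s['eef_pos'][:2]*1000))
a=snapshot("top")["pixels"];b=snapshot("side")["pixels"]
A=cv2.resize(a[170:270,110:330,::-1],None,fx=3,fy=3);B=cv2.resize(b[110:240,210:330,::-1],None,fx=2.2,fy=2.2)
o=np.zeros((300+286,660,3),np.uint8);o[:300]=A;o[300:,:264]=B;cv2.imwrite("pics/c4.png",o)
E
```

```text
t 15.55 pos [569.1  11.5 200.5] jaw deg 5.09 shift [-0.  61.5  1.7] F [  1.5 -15.1   2.7] w 0.0005035401021737505
[-113.5    0. ]
```

View pics/c4.png

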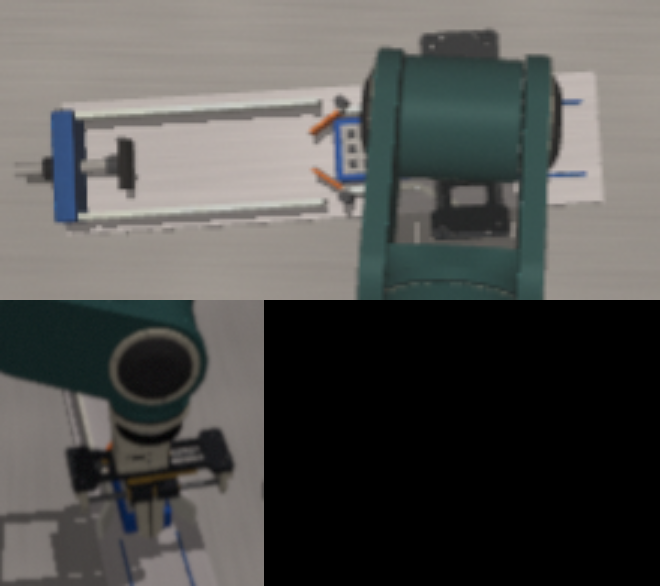

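The crop shows both leaves opening evenly, at (326,122) and (328,178), with the cassette nose between them and the pad clear at (125,163). I'll keep pushing.

Emit:
drive_tool(
  steps=[
    [[0,-4,0],0,0],
    [[0,-5,0],0,0],
    [[0,-5,0],0,0],
    [[0,-5,0],0,0],
    [[0,-5,0],0,0],
    [[0,-5,0],0,0],
    [[0,-5,0],0,0],
    [[0,-5,0],0,0],
    [[0,-5,0],0,0],
    [[0,-5,0],0,0],
    [[0,-5,0],0,0],
    [[0,-5,0],0,0],
  ],
)

```text
time_s: 17.15
eef_pos: [0.5637, 0.0709, 0.2005]
ee_rot: [0.0, 0.999, 0.044, -0.0]
ft_force: [0.1, -6.1, 3.2]
gripper_width: 0.0005
```

Emit:
drive_tool(
  steps=[
    [[0,-5,0],0,0],
    [[0,-5,0],0,0],
    [[0,-5,0],0,0],
    [[0,-5,0],0,0],
    [[0,-5,0],0,0],
    [[0,-5,0],0,0],
    [[0,-5,0],0,0],
    [[0,-5,0],0,0],
    [[0,-5,0],0,0],
    [[0,-5,0],0,0],
    [[0,-5,0],0,0],
    [[0,-5,0],0,0],
  ],
)

```text
time_s: 18.65
eef_pos: [0.5584, 0.1306, 0.2005]
ee_rot: [0.0, 0.999, 0.044, -0.0]
ft_force: [0.1, -6.3, 4.5]
gripper_width: 0.0006
```

```bash
python3 - <<'E'
from h import *
s,M=axes();to(574.5,-49.8,199);print(lane(s['eef_pos'][:2]*1000))
E
```

```text
t 18.65 pos [558.4 130.6 200.5] jaw deg 5.1 shift [  0.  181.2   1.6] F [ 0.1 -6.3  4.5] w 0.0006059339118820009
[6.1 0.1]
```

Emit:
drive_tool(
  steps=[
    [[0,-4,0],0,0],
    [[0,-4,0],0,0],
    [[0,-4,0],0,0],
    [[0,-4,0],0,0],
    [[0,-4,0],0,0],
    [[0,-4,0],0,0],
    [[0,-4,0],0,0],
    [[0,-4,0],0,0],
    [[0,-4,0],0,0],
    [[0,-4,0],0,0],
    [[0,-4,0],0,0],
    [[0,-4,0],0,0],
  ],
)

```text
time_s: 20.15
eef_pos: [0.5541, 0.1786, 0.2004]
ee_rot: [0.0, 0.999, 0.044, -0.0]
ft_force: [0.2, -4.2, 2.3]
gripper_width: 0.0003
```

Emit:
drive_tool(
  steps=[
    [[0,-1.5,0],0,0],
    [[0,-1.5,0],0,0],
    [[0,-1.5,0],0,0],
    [[0,-1.5,0],0,0],
  ],
)

```text
time_s: 20.65
eef_pos: [0.5536, 0.1843, 0.2004]
ee_rot: [-0.0, 0.999, 0.044, -0.0]
ft_force: [0.0, -3.6, 0.2]
gripper_width: 0.0005
```

```bash
python3 - <<'E'
from h import *
s,M=axes();to(574.5,-49.8,199);print(lane(s['eef_pos'][:2]*1000))
a=snapshot("top");save(a,"top5",(170,270,110,330),3)
C=cloud(a);P=a["pixels"];s=np.zeros(C.shape[:2],bool);s[205:240,140:165]=1
q=s&(P.max(-1)<70)&(C[...,2]>.02);X=(C[q][:,:2]*1000-G)@u;print("pad face lane x",np.percentile(X,[2,10,50]))
E
```

```text
t 20.65 pos [553.6 184.3 200.4] jaw deg 5.1 shift [ -0.  235.1   1.4] F [ 0.  -3.6  0.2] w 0.0005139646964845583
[60.1  0.1]
pad face lane x [-110.08567968  124.45033911  215.86683765]
```

View pics/top5.png

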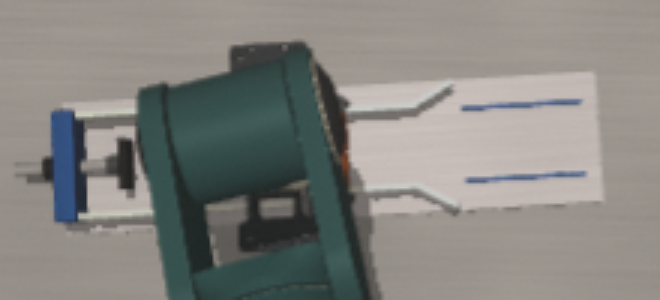

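Emit:
drive_tool(
  steps=[
    [[0,-1,0],0,0],
    [[0,-1,0],0,0],
    [[0,-1,0],0,0],
    [[0,-1,0],0,0],
  ],
)

```text
time_s: 21.2
eef_pos: [0.5533, 0.1883, 0.2004]
ee_rot: [-0.0, 0.999, 0.044, -0.0]
ft_force: [-1.1, -1.2, -1.3]
gripper_width: 0.0006
```

Emit:
drive_tool(
  steps=[
    [[0,-1,0],0,0],
    [[0,-1,0],0,0],
    [[0,-1,0],0,0],
    [[0,-1,0],0,0],
  ],
)

```text
time_s: 21.7
eef_pos: [0.553, 0.1923, 0.2005]
ee_rot: [0.0, 0.999, 0.044, -0.0]
ft_force: [0.3, -2.0, -1.3]
gripper_width: 0.0006
```

Emit:
drive_tool(
  steps=[
    [[0,-1,0],0,0],
    [[0,-1,0],0,0],
    [[0,-1,0],0,0],
  ],
)

```text
time_s: 22.08
eef_pos: [0.5527, 0.1953, 0.2006]
ee_rot: [-0.0, 0.999, 0.045, 0.0]
ft_force: [0.3, -1.6, -2.3]
gripper_width: 0.0005
```

Emit:
drive_tool(
  steps=[
    [[0,-1,0],0,0],
    [[0,-1,0],0,0],
    [[0,-1,0],0,0],
  ],
)

```text
time_s: 22.45
eef_pos: [0.5524, 0.1983, 0.2005]
ee_rot: [0.0, 0.999, 0.044, -0.0]
ft_force: [0.5, -3.0, -0.8]
gripper_width: 0.0003
```

Emit:
drive_tool(
  steps=[
    [[0,-1,0],0,0],
    [[0,-1,0],0,0],
    [[0,-1,0],0,0],
  ],
)

```text
time_s: 22.82
eef_pos: [0.5522, 0.2013, 0.2005]
ee_rot: [0.0, 0.999, 0.044, -0.0]
ft_force: [0.4, -2.4, -2.0]
gripper_width: 0.0005
```

Emit:
drive_tool(
  steps=[
    [[0,-1,0],0,0],
    [[0,-1,0],0,0],
  ],
)

```text
time_s: 23.08
eef_pos: [0.552, 0.2033, 0.2006]
ee_rot: [-0.0, 0.999, 0.044, 0.0]
ft_force: [0.5, -2.4, -1.0]
gripper_width: 0.0004
```

Emit:
drive_tool(
  steps=[
    [[0,-1,0],0,0],
    [[0,-1,0],0,0],
  ],
)

```text
time_s: 23.32
eef_pos: [0.5518, 0.2053, 0.2006]
ee_rot: [-0.0, 0.999, 0.044, 0.0]
ft_force: [-0.6, -2.5, -1.1]
gripper_width: 0.0003
```

Emit:
drive_tool(
  steps=[
    [[0,-1,0],0,0],
    [[0,-1,0],0,0],
  ],
)

```text
time_s: 23.58
eef_pos: [0.5516, 0.2072, 0.2006]
ee_rot: [-0.0, 0.999, 0.044, 0.0]
ft_force: [0.3, -2.6, -0.6]
gripper_width: 0.0006
```

Emit:
drive_tool(
  steps=[
    [[0,-1,0],0,0],
    [[0,-1,0],0,0],
  ],
)

```text
time_s: 23.82
eef_pos: [0.5514, 0.2092, 0.2005]
ee_rot: [-0.0, 0.999, 0.044, -0.0]
ft_force: [-0.3, -2.5, -0.8]
gripper_width: 0.0003
```

Emit:
drive_tool(
  steps=[
    [[0,-1,0],0,0],
    [[0,-1,0],0,0],
  ],
)

```text
time_s: 24.08
eef_pos: [0.5513, 0.211, 0.2006]
ee_rot: [0.0, 0.999, 0.044, 0.0]
ft_force: [0.7, -6.9, -0.1]
gripper_width: 0.0003
```

Emit:
drive_tool(
  steps=[
    [[0,-1,0],0,0],
    [[0,-1,0],0,0],
  ],
)

```text
time_s: 24.32
eef_pos: [0.5512, 0.2127, 0.2005]
ee_rot: [0.001, 0.999, 0.044, -0.0]
ft_force: [0.3, -10.9, 0.1]
gripper_width: 0.0009
```

Emit:
drive_tool(
  steps=[
    [[0,-1,0],0,0],
  ],
)

```text
time_s: 24.45
eef_pos: [0.5511, 0.2136, 0.2006]
ee_rot: [0.001, 0.999, 0.044, -0.0]
ft_force: [0.2, -13.0, 1.1]
gripper_width: 0.0009
```

Emit:
drive_tool(
  steps=[
    [[0,0,0],0,0],
    [[0,0,0],0,0],
  ],
)

```text
time_s: 24.7
eef_pos: [0.5511, 0.2136, 0.2006]
ee_rot: [0.001, 0.999, 0.044, -0.0]
ft_force: [-0.0, -10.5, 0.1]
gripper_width: 0.0008
```

Emit:
drive_tool(
  steps=[
    [[0,0.3,0],0,0],
    [[0,0.3,0],0,0],
    [[0,0.3,0],0,0],
    [[0,0.3,0],0,0],
    [[0,0.3,0],0,0],
    [[0,0.3,0],0,0],
    [[0,0.3,0],0,0],
    [[0,0.3,0],0,0],
    [[0,0.3,0],0,0],
    [[0,0.3,0],0,0],
    [[0,0.3,0],0,0],
    [[0,0.3,0],0,0],
    [[0,0.3,0],0,0],
    [[0,0.3,0],0,0],
    [[0,0.3,0],0,0],
    [[0,0,0],0,0],
  ],
)

```text
time_s: 26.7
eef_pos: [0.5514, 0.2097, 0.2006]
ee_rot: [-0.0, 0.999, 0.045, 0.0]
ft_force: [0.0, -0.6, -0.7]
gripper_width: 0.0003
```

Emit:
drive_tool(
  steps=[
    [[0,0.3,0],0,0],
    [[0,0.3,0],0,0],
    [[0,0.5,0],0,0],
    [[0,1,0],0,0],
    [[0,2,0],0,0],
    [[0,2,0],0,0],
    [[0,0,-5],0,0],
    [[0,0,-10],0,0],
    [[0,0,-20],0,0],
    [[0,0,-25],0,0],
    [[0,0,-25],0,0],
    [[0,0,-25],0,0],
    [[0,0,-25],0,0],
    [[0,0,-25],0,0],
    [[0,0,-15],0,0],
  ],
)

```text
time_s: 28.58
eef_pos: [0.5518, 0.2036, 0.3783]
ee_rot: [-0.0, 0.999, 0.045, 0.001]
ft_force: [-0.5, 0.5, -0.6]
gripper_width: 0.0007
```

Emit:
drive_tool(
  steps=[
    [[0,20,0],0,0],
    [[0,30,0],0,0],
    [[0,40,0],0,0],
    [[0,40,0],0,0],
    [[0,40,0],0,0],
    [[0,40,0],0,0],
    [[0,40,0],0,0],
    [[0,40,0],0,0],
    [[0,40,0],0,0],
    [[0,30,0],0,0],
    [[0,20,0],0,0],
    [[0,10,0],0,0],
    [[0,0,0],0,0],
  ],
)

```text
time_s: 30.2
eef_pos: [0.5866, -0.185, 0.3753]
ee_rot: [-0.0, 0.999, 0.044, -0.0]
ft_force: [-0.4, 0.2, -0.1]
gripper_width: 0.0004
```

```bash
python3 - <<'E'
from h import *
to(0,0,0)
a=snapshot("top");b=snapshot("side");C=cloud(a);np.save("C6.npy",C)
A=cv2.resize(a["pixels"][115:270,110:370,::-1],None,fx=2,fy=2);B=cv2.resize(b["pixels"][100:300,200:390,::-1],None,fx=1.4,fy=1.4)
o=np.zeros((310+280,520,3),np.uint8);o[:310]=A;o[310:,:266]=B;cv2.imwrite("pics/c6.png",o)
X=C[...,:2]*1000-G;lx=X@u;ly=X@np.array([-u[1],u[0]])
m=(C[...,2]>.028)&(C[...,2]<.048)&(lx>60)&(lx<207)&(abs(ly)<38);c,sz,an=cv2.minAreaRect((C[m][:,:2]*1000).astype(np.float32));print("cass",lane(c),sz,an,np.median(C[m][:,2]))
def comp(c,r0,r1,c0,c1,n):
    s=np.zeros(c.shape[:2],bool);s[r0:r1,c0:c1]=1
    p=c[s&(c[...,2]>.015)&(c[...,2]<.2)];print(n,cv2.minAreaRect((p[:,:2]*1000).astype(np.float32))[0])
comp(C,120,168,222,268,"bowl");comp(C,140,170,295,320,"jar");comp(C,145,182,335,368,"bottle")
E
```

```text
t 30.2 pos [ 586.6 -185.   375.3] jaw deg 5.08 shift [-567.8 -236.1  375.6] F [-0.4  0.2 -0.1] w 0.0004102545141292992
cass [151.2  -1.7] (62.00518035888672, 111.08875274658203) 5.090346813201904 0.03737361767986891
bowl (785.7505493164062, 78.15724182128906)
jar (756.649658203125, -108.02168273925781)
bottle (737.3812255859375, -236.7492218017578)
```

View pics/c6.png

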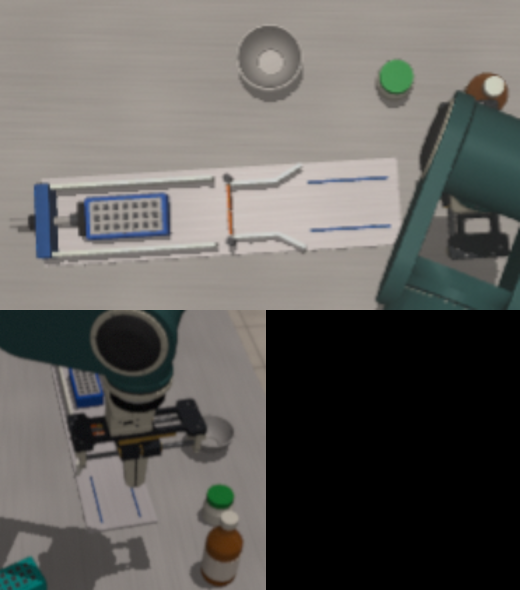

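```bash
python3 - <<'E'
from h import *
b=snapshot("side");D=cloud(b);D0=np.load("side1.npy");Q0=np.load("side1p.npy").astype(int);Q=b["pixels"].astype(int)
w=np.s_[240:300,340:378]
print("bottle side diff colour",np.abs(Q[w]-Q0[w]).max(-1).mean(),"px>40:",(np.abs(Q[w]-Q0[w]).max(-1)>40).sum())
for d in(D0,D):
    p=d[w].reshape(-1,3);p=p[(p[:,2]>.03)&(p[:,2]<.16)];print(p.mean(0))
finish_job()
E
```

```text
bottle side diff colour 11.595614035087719 px>40: 0
[ 0.72602819 -0.2399068   0.08749357]
[ 0.7259464  -0.24001142  0.08726249]
the job is handed in; nothing more can be done
```

The job is done and handed in at about 30 s. I picked up the smaller blue cassette and set it lengthwise on the infeed. With closed fingers I then pushed it from behind through the gate to the pad.

**Seating:** The push force rose from about 2.5 N of sliding friction to 13 N while moving, and settled at 10.5 N once still. The pad was compressed about 4 mm. I eased off in 0.3 mm steps until the force was about 0.6 N, then lifted clear.

**Last checks:**
- The final pictures show both orange leaves shut and the cassette lying straight against the pad. I did not measure that contact separately.
- The bowl and jar are within 1 mm of where they started.
- **Disagreement on the bottle:** the top view put it about 7 mm off, where the arm was close to or partly over it. The side view put it within about 0.1 mm of its start with no large pixel change, so I take it as unmoved.
- **Short length reading:** the top view also measured the cassette as 111 mm long instead of 120. I put this down to my measuring window cutting off its front end.

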